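Set the choke and start the tractor

TASK

Get the tractor's engine going from cold at the console: with a fingertip, push the yellow choke lever away from the robot, past its half-choke notch and on to the very end of its slot so that it stays there at full choke, and only then press the green start button all the way down and let it come back up. Do not grip the lever, leave the grey throttle lever where it is set, do not press the red stop button, and leave the loose things on the console and bench where they are.

Things in the scene. Friction and masses are not known exactly. Their poses are not given: they have to be found in the camera images.
- console: fixed control console, an orange box 220 x 360 x 50 mm (x, y, z of its own frame) with a black top; origin at the centre of its underside on the bench. The two lever plates lie flat on its top at 115 mm either side of its middle, the two push buttons between them at 35 mm either side, and a small flat white hour meter beyond the buttons; which plate and which button is left or right varies
- choke_base: the choke lever's fixed aluminium plate on the console's top, 130 x 58 x 6 mm, with a 78 mm slot along its x axis and three pairs of red marks beside the slot at x = -28, 0 and +28 mm (run, half choke, full choke). Origin at the centre of its underside, x axis along the slot, pointing away from the robot towards full choke
- choke_knob (a point): centre of the choke lever's yellow grip, a block 22 mm along the slot, 32 mm across it and 26 mm tall; its underside is 14 mm and its top 40 mm above the plate's upper face. It stands on a steel stem 10 x 8 mm and slides with it; the grip's axes are those of choke_base
- choke (a joint): choke lever travel in m along its plate's x: 0 = run (start, nearest the robot), 0.028 = half choke (first detent), 0.056 = full choke (last stop). A sprung ball rides over ridges with crests at 0.014 and 0.042: leaving run or half takes 5 to 8 N. Let go short of a crest it snaps back, beyond it onwards; about 3 mm of slack at each setting, where it rests
- throttle_base: the throttle lever's fixed aluminium plate, same size and slot as the choke's but without red marks
- throttle_knob (a point): centre of the throttle lever's grey grip, same shape and height as the choke's; it has no detents and stays where it is left (about 2.5 N moves it)
- throttle (a joint): travel of the throttle lever in m (0 to 0.056) along its slot, away from the robot; starts anywhere between 0.008 and 0.048
- start_top (a point): middle of the top face of the green start button's cap, 28 mm across, facing up, 22 mm above the console's top; its black housing is 44 mm across and 12 mm tall
- start (a joint): travel of the start button in m: 0 = out, 0.006 = fully pressed down; sprung, fully down takes 5 N
- stop_top (a point): middle of the top face of the red stop button's cap, same shape as the start button
- stop (a joint): travel of the stop button in m: 0 = out, 0.006 = fully pressed
- socket_a: bystander, loose: small steel socket, a plain cylinder 24 mm across and 32 mm tall, standing on the near part of the console's top; origin at the centre of its underside
- socket_b: bystander, loose: steel socket, a plain cylinder 28 mm across and 28 mm tall, standing on the far part of the console's top; origin at the centre of its underside
- wrench: bystander, loose: steel wrench 180 mm long lying on the bench to the console's left; origin under its middle, x along it
- screwdriver: bystander, loose: orange-handled screwdriver 200 mm long lying on the bench to the console's right; origin under its middle, x along it
- oil: bystander, loose: black oil bottle, 72 mm across, 200 mm tall, on the left of the bench; origin at the centre of its underside
- jar: bystander, loose: glass jar, 68 mm across, 80 mm tall, beyond the console; origin at the centre of its underside
- mug: bystander, loose: blue mug, 80 mm across, 95 mm tall, on the right of the bench; origin at the centre of its underside

How it is judged (in metres and radians):
On the way, in this order (a step that is already met when the one before it is completed fails the run):
1. the choke lever is at full choke, the end of its slot (value of joint choke above 0.052 m), for 0.2 s.
2. the green start button is pressed down (value of joint start above 0.0045 m), for 0.1 s.
At the end, for the whole second after the job is handed in: The choke lever rests within 4 mm of full choke, the start button is out again (within 1.5 mm), the stop button is out, the throttle lever is within 8 mm of where it was set and every loose bystander is within 25 mm of where it stood (value of joint choke above 0.052 m and velocity of joint choke below 0.01 m/s and value of joint each of start, stop below 0.0015 m and distance of throttle_knob from where it was at the start of the episode below 0.008 m and distance of each of socket_a, socket_b, wrench, screwdriver, oil, jar, mug from where it was at the start of the episode below 0.025 m); the robot touches nothing.
It fails at once if the start button is pressed before the choke is full (value of joint start above 0.003 m and value of joint choke below 0.05 m).
It fails at once if the stop button is pressed (value of joint stop above 0.003 m).
It fails at once if the throttle lever is moved (distance of throttle_knob from where it was at the start of the episode above 0.008 m).
It fails at once if the choke lever is taken between the fingers instead of pushed (x of the grasp point in the frame of choke_knob between -0.012 and 0.012 m and y of the grasp point in the frame of choke_knob between -0.014 and 0.014 m and z of the grasp point in the frame of choke_knob below 0.024 m and contact force between the fingers and choke_base above 0.5 N).
It fails at once if a loose bystander is lifted, carried or knocked away (not (distance of each of socket_a, socket_b, wrench, screwdriver, oil, jar, mug from where it was at the start of the episode below 0.025 m)).
It also fails if it takes over 45 s, if anything falls off the work surface, if the arm or the gripper's body presses on something with over 40 N, if the wrist force passes 120 N, or if a joint passes its speed limit or range.

ROBOT

A 6-joint arm with a two-finger parallel gripper is mounted at the origin on the work surface. World frame = base frame: x ahead of the robot, y to its left, z up, the work surface at z = 0. Lengths are in m, angles in degrees, forces in N, time in s.
With the tool pointing down it reaches from about 0.3 to 0.75 m from the base axis. Payload 8.5 kg.
Tool frame: the origin (TCP) lies midway between the tips of the shut fingers; the grasp point (between the pads) lies 19 mm behind it (env.hold_point_z is the distance from the TCP to the grasp point, in m); z points along the fingers, y is the line along which they close (so a half turn about z gives the same grasp; the last joint's range is limited). The gripper opens to 85 mm and grips with 20 to 120 N. Pads are 22 mm wide; open, the fingers measure 114 mm over their backs; the gripper's body (76 mm by 85 mm) begins 54 mm behind the grasp point. The pads swing forward as they close: fully open they stand 13 mm farther back than shut.
Start: joints at [55.445, 21.807, 74.336, -0, 83.858, -12.336], TCP at [0.208, 0.509, 0.231] pointing down, gripper open.
Joint ranges: [-178.18, 178.18], [-50.72, 133.34], [12.68, 142.11], [-81.47, 261.47], [9.98, 163.14], [-165.26, 165.26]. Speed limits (degrees/s): [136.94, 136.94, 180, 180, 180, 180].

INTERFACE

Orientations are given as a 3x3 rotation matrix whose columns are the frame's x, y, z axes.
In Python, from rig import observe, get_image, camera_info, env gives the robot as it stands.
- The arm moves only by the tool drive_tool, never from a script. Its arguments are lists of equal length, an entry for each row: "offset": the shift along the tool's x, y, z in units of 40 mm (1.0 is 40 mm), a list of three; "turn": the turn, a rotation vector about the tool's x, y, z in units of 6 degrees (1.0 is 6 degrees), a list of three; "hand": the opening, from 0 (shut) to 1 (fully open). A call has exactly 10 rows; each row shifts and turns the commanded pose from where the row before left it, along the tool's axes as they then stand; what a row does not reach is not made up. A row lasts 1/8 s, in which the tool goes at most 62.5 mm and 10.7 degrees, less where a joint would pass 70% of its speed; a pose out of reach is approached as far as the arm can. A call is refused whole if a number of a shift passes 1 or a number of a turn 1, either way. A call with a gripper value outside its range is refused whole. The fingers move at their own pace and stop on an object; "newtons" is the grip in N (left out, the last holds). Time passes only in rows, so rows that do not move let the fingers close, or fill a call up. It gives the time, the measured TCP pose, the force, the opening and the grip force at its end, in the units of the state.
- observe(): the state, without advancing time (a new reading comes with each control period).
- get_image(name): name is "scene" or "top" or "wrist"; returns the picture (420x560x3 uint8, blue, green, red); there is no depth.
- camera_info(name): a dict with "fx", "fy", "cx", "cy" (pixels), "world_to_cam" (4x4, takes a point from world to camera coordinates). Camera axes: x right, y down, z forward; pixel columns grow to the right and rows downward; lengths in m; the calibration is good to about 2 mm. A picture is of the moment at which its call begins: read the wrist's pose just before it. camera_info takes no time and is no camera call; for the wrist camera it gives the pose at the moment of the call.
- env.close_job(): hands the job in; it is judged then, once.
The state is a dict: "time_s": time; "q": joint angles; "qvel": joint speeds; "joint_efforts": joint torques, N m; "position": TCP position; "tool_rot": TCP orientation; "ft_force": force on the tool from outside, world axes, zero at the start; "wrist_torque": the same for the moment, N m; "grip_width": finger opening in m; "gripper_force": force on a finger pad.
Only numpy, scipy, OpenCV 4.12 (cv2) and the standard library are available. Lean on these libraries where they do the work, as an engineer would, in place of code of your own. Each camera call takes 0.05 s, during which the arm holds its last target. There are 200 camera calls.

## Working session

There is one attempt and no reset: what is moved stays moved. The work goes in short steps, Python scripts to look and compute and a tool call to move; the robot and the scene stay as the last step left them, time stands still between calls to the robot, and variables do not carry over. Pictures are saved under pics/ and viewed, at most 10 in all, crops included, and the job is handed in when it is done.

Besides the shell and the picture viewer there is one more tool, called after "Call:" by a JSON object that holds its "fn" and its "kwargs", one argument or row to a line. drive_tool: Moves the arm, as the interface text tells. Its arguments: {"type":"object","properties":{"offset":{"type":"array"},"turn":{"type":"array"},"hand":{"type":"array"},"newtons":{"type":"number"}},"required":["offset","turn","hand"]}

```bash
mkdir -p pics
python3 - <<'E'
from rig import observe,get_image,camera_info,env
import cv2,numpy as np
s=observe();print({k:np.round(s[k],3).tolist() for k in ['time_s','position','tool_rot','ft_force','grip_width']})
for n in ['top','scene']:
    cv2.imwrite(f'pics/{n}0.png',get_image(n));c=camera_info(n);print(n,c['fx'],c['cx'],c['cy'],np.round(c['world_to_cam'],3).tolist())
E
```

```text
{'time_s': 0.0, 'position': [0.208, 0.509, 0.231], 'tool_rot': [[-0.926, 0.378, -0.001], [0.378, 0.926, -0.001], [0.0, -0.001, -1.0]], 'ft_force': [0.425, 0.108, -0.461], 'grip_width': 0.085}
top 470.70027999275504 279.47034966959075 216.37437393572293 [[0.003, -1.0, 0.019, -0.017], [-0.999, -0.004, -0.043, 0.591], [0.044, -0.019, -0.999, 1.301], [0.0, 0.0, 0.0, 1.0]]
scene 429.2848697031154 268.43228282180235 212.72528616197624 [[0.801, 0.598, -0.008, -0.485], [0.443, -0.602, -0.664, -0.207], [-0.402, 0.529, -0.747, 1.537], [0.0, 0.0, 0.0, 1.0]]
```

View pics/top0.png

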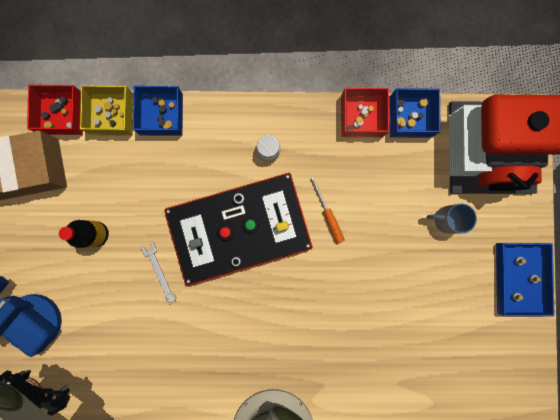

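View pics/scene0.png

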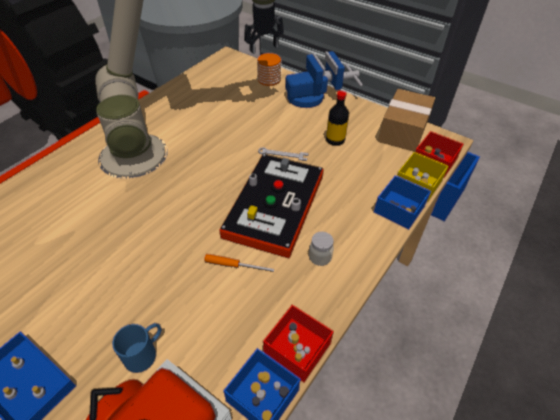

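The top view shows the choke plate on the right, with the yellow grip at about (282,227) at its near end. The green button is at (250,225), red at (225,232) and the grey throttle at (195,243). The sockets are at (239,198) and (236,262). Next I compute positions from colour blobs in both cameras.

```bash
cat > h.py <<'E'
import numpy as np,cv2
from rig import observe,get_image,camera_info,env
def blob(im,lo,hi,box):
    x0,y0,x1,y1=box
    m=cv2.inRange(cv2.cvtColor(im,cv2.COLOR_BGR2HSV),lo,hi)[y0:y1,x0:x1]
    n,l,st,c=cv2.connectedComponentsWithStats(m)
    i=1+np.argmax(st[1:,4]);return c[i]+[x0,y0],st[i]+[x0,y0,0,0,0]
def ray(ci,uv):
    T=ci['world_to_cam'];R=T[:3,:3];o=-R.T@T[:3,3]
    d=R.T@[(uv[0]-ci['cx'])/ci['fx'],(uv[1]-ci['cy'])/ci['fy'],1];return o,d
def atz(ci,uv,z):
    o,d=ray(ci,uv);return o+d*(z-o[2])/d[2]
def tri(a,b):
    (o,d),(p,e)=a,b
    s=np.linalg.lstsq(np.c_[d,-e],p-o,rcond=None)[0];A=o+s[0]*d;B=p+s[1]*e
    return (A+B)/2,np.linalg.norm(A-B)
E
python3 - <<'E'
from h import *
t=cv2.imread('pics/top0.png');s=cv2.imread('pics/scene0.png');ct=camera_info('top');cs=camera_info('scene')
G=((45,120,40),(85,255,255));Y=((20,120,120),(32,255,255));R=((0,180,100),(6,255,255))
for nm,c,bt,bs,z in [('green',G,(235,210,265,240),(255,190,285,210),.072),('yellow',Y,(270,215,295,240),(240,200,262,222),.096),('red',R,(213,222,237,243),(270,177,287,192),.072)]:
    a,sa=blob(t,*c,bt);b,sb=blob(s,*c,bs)
    P,e=tri(ray(ct,a),ray(cs,b));print(nm,a.round(1),sa,b.round(1),sb,'tri',P.round(4),round(e,4),'plane',atz(ct,a,z).round(4),atz(cs,b,z).round(4))
# black top / plates
m=(t.max(2)<60).astype(np.uint8);m[:165]=0;m[295:]=0;m[:,:155]=0;m[:,320:]=0
r=cv2.minAreaRect(cv2.findNonZero(cv2.morphologyEx(m,cv2.MORPH_OPEN,np.ones((3,3)))))
C=np.array([atz(ct,p,.05) for p in cv2.boxPoints(r)]);print(C.round(4),'c',C.mean(0),[np.linalg.norm(C[i]-C[i-1]).round(4) for i in range(4)])
for uv in [(195,240),(279,216.5)]:
    w=(t.min(2)>150).astype(np.uint8);x,y=map(int,uv);k=np.zeros_like(w);k[y-40:y+40,x-25:x+25]=w[y-40:y+40,x-25:x+25]
    n,l,st,_=cv2.connectedComponentsWithStats(k);r=cv2.minAreaRect(cv2.findNonZero((l==1+np.argmax(st[1:,4])).astype(np.uint8)))
    B=np.array([atz(ct,p,.056) for p in cv2.boxPoints(r)]);print('plate',B.mean(0).round(4),[np.linalg.norm(B[i]-B[i-1]).round(4) for i in range(4)],B.round(3).tolist())
big=cv2.resize(t[165:295,155:325],None,fx=4.5,fy=4.5,interpolation=cv2.INTER_CUBIC);cv2.imwrite('pics/crop.png',big)
E
```

```text
green [250.  224.6] [245 220  11  11  94] [270.2 199.3] [265 195  11  10  88] tri [0.566  0.0639 0.0687] 0.0013 plane [0.5664 0.0641 0.072 ] [0.5675 0.061  0.072 ]
yellow [281.9 226. ] [276 221  13  11  91] [251.6 210.5] [248 206   9  11  72] tri [ 0.5623 -0.0206  0.0914] 0.0008 plane [ 0.5625 -0.0202  0.096 ] [ 0.5647 -0.024   0.096 ]
red [224.7 231.8] [220 227  10  11  88] [278.  183.6] [274 180   9   8  59] tri [0.5465 0.131  0.0706] 0.0016 plane [0.5471 0.1313 0.072 ] [0.5467 0.1292 0.072 ]
[[ 0.6062  0.2975  0.05  ]
 [ 0.7083 -0.0386  0.05  ]
 [ 0.5064 -0.0987  0.05  ]
 [ 0.4066  0.2358  0.05  ]] c [0.55689586 0.09900578 0.05      ] [np.float64(0.2089), np.float64(0.3512), np.float64(0.2107), np.float64(0.3491)]
plate [0.524  0.2079 0.056 ] [np.float64(0.1291), np.float64(0.057), np.float64(0.1293), np.float64(0.0568)] [[0.578, 0.254, 0.056], [0.594, 0.199, 0.056], [0.47, 0.162, 0.056], [0.454, 0.217, 0.056]]
plate [ 0.5897 -0.0125  0.056 ] [np.float64(0.1289), np.float64(0.0573), np.float64(0.1291), np.float64(0.0571)] [[0.643, 0.033, 0.056], [0.66, -0.022, 0.056], [0.536, -0.058, 0.056], [0.52, -0.004, 0.056]]
```

View pics/crop.png

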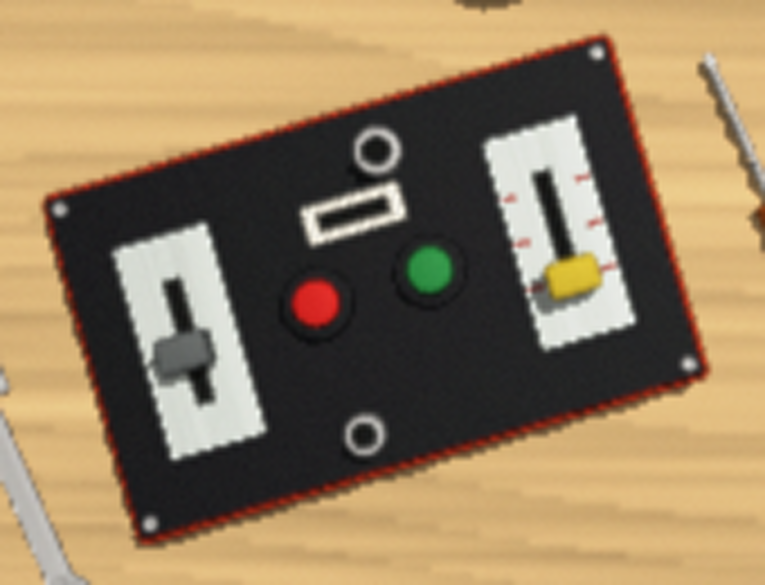

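The measurements agree:
- **Plate:** its size measures 129 x 57 mm and its yaw is about 16.6°.
- **Choke knob:** it sits at the run position, (0.563,-0.020).
- **Start button:** it is at (0.566,0.063).

I'll first shut the hand and turn the tool so its x axis lies along the slot, pointing towards the robot.

Call:
{"fn": "drive_tool", "kwargs": {
  "offset": [
    [0,0,0],
    [0,0,0],
    [0,0,0],
    [0,0,0],
    [0,0,0],
    [0,0,0],
    [0,0,0],
    [0,0,0],
    [0,0,0],
    [0,0,0]
  ],
  "turn": [
    [0,0,-0.925],
    [0,0,-0.925],
    [0,0,-0.925],
    [0,0,-0.925],
    [0,0,-0.925],
    [0,0,-0.925],
    [0,0,-0.925],
    [0,0,0],
    [0,0,0],
    [0,0,0]
  ],
  "hand": [0,0,0,0,0,0,0,0,0,0],
  "newtons": 20
}}

```text
time_s: 1.35
position: [0.2079, 0.5091, 0.2312]
tool_rot: [[-0.958, -0.285, -0.0], [-0.285, 0.958, -0.0], [0.0, -0.0, -1.0]]
ft_force: [0.9, 0.1, -0.2]
grip_width: 0.0001
gripper_force: 0.0
```

```bash
cat >> h.py <<'E'
a=np.radians(16.6);U=np.array([np.cos(a),np.sin(a),0]);BASE=np.array([.5897,-.0125,.056]);START=np.array([.566,.0635,.072])
def go(target):
    s=observe();R=np.array(s['tool_rot']);p=np.array(s['position'])
    print('t',s['time_s'],'p',p.round(4),'yaw',np.degrees(np.arctan2(R[1,0],R[0,0])).round(2),'F',np.round(s['ft_force'],2),'w',round(s['grip_width'],4),'units',(R.T@(target-p)/.04).round(3))
E
python3 -c "
from h import *
t=BASE-U*(.028+.011+.011+.025);t[2]=.13;print(t);go(t)"
```

```text
[ 0.51782581 -0.03392663  0.13      ]
t 1.35 p [0.2079 0.5091 0.2312] yaw -163.43 F [ 0.86  0.13 -0.22] w 0.0001 units [ -3.553 -15.222   2.532]
```

Call:
{"fn": "drive_tool", "kwargs": {
  "offset": [
    [-0.2,-0.9,0],
    [-0.2,-0.9,0],
    [-0.2,-0.9,0],
    [-0.2,-0.9,0],
    [-0.2,-0.9,0],
    [-0.2,-0.9,0],
    [-0.2,-0.9,0],
    [-0.2,-0.9,0],
    [-0.2,-0.9,0],
    [-0.2,-0.9,0]
  ],
  "turn": [
    [0,0,0],
    [0,0,0],
    [0,0,0],
    [0,0,0],
    [0,0,0],
    [0,0,0],
    [0,0,0],
    [0,0,0],
    [0,0,0],
    [0,0,0]
  ],
  "hand": [0,0,0,0,0,0,0,0,0,0]
}}

```text
time_s: 2.6
position: [0.3882, 0.186, 0.2315]
tool_rot: [[-0.958, -0.285, 0.0], [-0.285, 0.958, 0.0], [-0.0, -0.0, -1.0]]
ft_force: [0.9, -0.5, 0.5]
grip_width: 0.0002
gripper_force: 0.0
```

Call:
{"fn": "drive_tool", "kwargs": {
  "offset": [
    [-0.2,-0.9,0],
    [-0.2,-0.9,0],
    [-0.2,-0.9,0.3],
    [-0.2,-0.9,0.3],
    [-0.2,-0.9,0.4],
    [-0.2,-0.9,0.4],
    [-0.2,-0.8,0.4],
    [-0.15,0,0.4],
    [0,0,0.3],
    [0,0,0]
  ],
  "turn": [
    [0,0,0],
    [0,0,0],
    [0,0,0],
    [0,0,0],
    [0,0,0],
    [0,0,0],
    [0,0,0],
    [0,0,0],
    [0,0,0],
    [0,0,0]
  ],
  "hand": [0,0,0,0,0,0,0,0,0,0]
}}

```text
time_s: 3.85
position: [0.5173, -0.0318, 0.1307]
tool_rot: [[-0.958, -0.287, -0.002], [-0.287, 0.958, 0.001], [0.002, 0.001, -1.0]]
ft_force: [0.5, -0.6, 0.2]
grip_width: -0.0
gripper_force: 0.0
```

Run:
```python
from h import *
t=BASE-U*(.028+.011+.011+.025);t[2]=.13;go(t)
im=get_image('wrist');ci=camera_info('wrist')
T=ci['world_to_cam']
def pr(P):
    c=T[:3,:3]@P+T[:3,3];return (c[0]/c[2]*ci['fx']+ci['cx'],c[1]/c[2]*ci['fy']+ci['cy'])
for nm,P in [('knob',BASE-U*.028+[0,0,.04]),('base',BASE),('start',START),('tcp',np.array(observe()['position']))]:
    print(nm,np.round(pr(P)));cv2.drawMarker(im,tuple(int(v) for v in pr(P)),(255,0,255),0,12)
cv2.imwrite('pics/w1.png',im)
```

```text
t 3.85 p [ 0.5173 -0.0318  0.1307] yaw -163.32 F [ 0.48 -0.55  0.2 ] w -0.0 units [ 0.002 -0.054  0.018]
knob [271. 317.]
base [272. 319.]
start [393. 332.]
tcp [275. 272.]
```

View pics/w1.png

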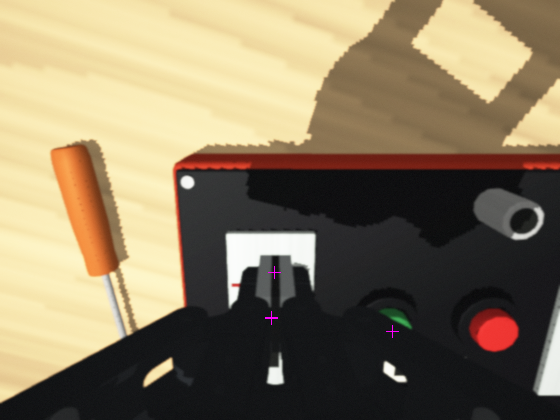

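The wrist view shows the shut fingers centred on the choke plate's near end (plate centre at column 271, TCP at column 275). The start marker falls on the green cap. Now I lower in front of the grip and advance to near contact.

Call:
{"fn": "drive_tool", "kwargs": {
  "offset": [
    [0,-0.05,0.3],
    [0,0,0.3],
    [0,0,0.3],
    [0,0,0.3],
    [0,0,0.3],
    [0,0,0],
    [-0.2,0,0],
    [-0.2,0,0],
    [-0.1,0,0],
    [0,0,0]
  ],
  "turn": [
    [0,0,0],
    [0,0,0],
    [0,0,0],
    [0,0,0],
    [0,0,0],
    [0,0,0],
    [0,0,0],
    [0,0,0],
    [0,0,0],
    [0,0,0]
  ],
  "hand": [0,0,0,0,0,0,0,0,0,0]
}}

```text
time_s: 5.15
position: [0.5381, -0.0288, 0.0714]
tool_rot: [[-0.958, -0.287, 0.0], [-0.287, 0.958, -0.0], [-0.0, -0.0, -1.0]]
ft_force: [0.7, 0.0, 0.3]
grip_width: 0.0002
gripper_force: 0.0
```

Call:
{"fn": "drive_tool", "kwargs": {
  "offset": [
    [-0.1,0,0],
    [-0.1,0,0],
    [-0.1,0,0],
    [-0.1,0,0],
    [-0.1,0,0],
    [-0.1,0,0],
    [-0.1,0,0],
    [-0.1,0,0],
    [0,0,0],
    [0,0,0]
  ],
  "turn": [
    [0,0,0],
    [0,0,0],
    [0,0,0],
    [0,0,0],
    [0,0,0],
    [0,0,0],
    [0,0,0],
    [0,0,0],
    [0,0,0],
    [0,0,0]
  ],
  "hand": [0,0,0,0,0,0,0,0,0,0]
}}

```text
time_s: 6.4
position: [0.5684, -0.0198, 0.0713]
tool_rot: [[-0.958, -0.286, -0.0], [-0.286, 0.958, 0.0], [-0.0, 0.0, -1.0]]
ft_force: [0.2, 1.0, -0.2]
grip_width: 0.0002
gripper_force: 0.0
```

Run:
```python
from h import *
t=BASE+U*(.028-.022);t[2]=.071;go(t)
im=get_image('scene');cv2.imwrite('pics/s2.png',cv2.resize(im[140:270,200:350],None,fx=4,fy=4))
```

```text
t 6.4 p [ 0.5684 -0.0198  0.0713] yaw -163.37 F [ 0.18  0.99 -0.19] w 0.0002 units [-0.712  0.022  0.007]
```

View pics/s2.png

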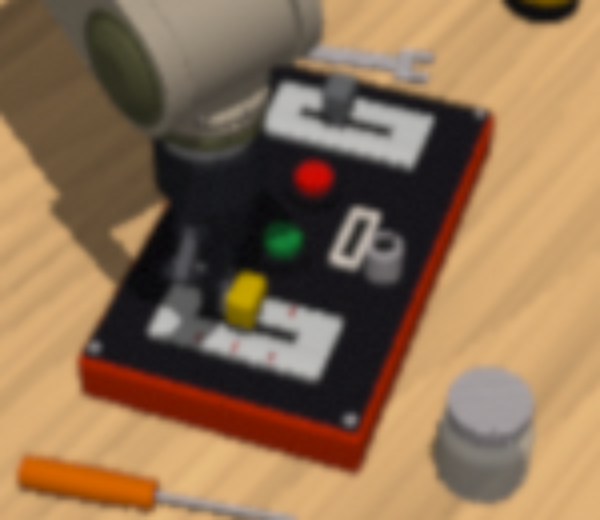

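The scene crop shows the yellow grip at (245,300), advanced to about the half-choke marks, with the finger just behind it. I'll keep pushing to the end.

Call:
{"fn": "drive_tool", "kwargs": {
  "offset": [
    [-0.1,0,0],
    [-0.1,0,0],
    [-0.1,0,0],
    [-0.1,0,0],
    [-0.1,0,0],
    [-0.1,0,0],
    [-0.1,0,0],
    [-0.05,0,0],
    [0,0,0],
    [0,0,0]
  ],
  "turn": [
    [0,0,0],
    [0,0,0],
    [0,0,0],
    [0,0,0],
    [0,0,0],
    [0,0,0],
    [0,0,0],
    [0,0,0],
    [0,0,0],
    [0,0,0]
  ],
  "hand": [0,0,0,0,0,0,0,0,0,0]
}}

```text
time_s: 7.7
position: [0.5955, -0.0117, 0.0713]
tool_rot: [[-0.958, -0.286, -0.005], [-0.286, 0.958, -0.001], [0.005, 0.0, -1.0]]
ft_force: [-10.3, -3.9, 7.5]
grip_width: 0.0001
gripper_force: 5.3
```

The tool stopped 5.8 mm beyond the plate's centre (6 mm expected at full choke), with 11 N against the end stop. I back off, lift and look.

Call:
{"fn": "drive_tool", "kwargs": {
  "offset": [
    [0.2,0,0],
    [0.3,0,0],
    [0.3,0,0],
    [0,0,-0.4],
    [0,0,-0.5],
    [0,0,-0.5],
    [0,0,-0.5],
    [0,0,-0.3],
    [0,0,0],
    [0,0,0]
  ],
  "turn": [
    [0,0,0],
    [0,0,0],
    [0,0,0],
    [0,0,0],
    [0,0,0],
    [0,0,0],
    [0,0,0],
    [0,0,0],
    [0,0,0],
    [0,0,0]
  ],
  "hand": [0,0,0,0,0,0,0,0,0,0]
}}

```text
time_s: 8.95
position: [0.5661, -0.0204, 0.1585]
tool_rot: [[-0.958, -0.286, -0.001], [-0.286, 0.958, 0.0], [0.001, 0.001, -1.0]]
ft_force: [0.0, 0.0, -0.9]
grip_width: 0.0001
gripper_force: 0.0
```

Run:
```python
from h import *
t=START.copy();t[2]=.085;go(t)
im=get_image('scene');ci=camera_info('scene')
b,sb=blob(im,(20,120,120),(32,255,255),(235,190,285,230));P=atz(ci,b,.0914);g,_=blob(im,(45,120,40),(85,255,255),(255,185,285,212))
print('yellow',b,P.round(4),'along',((P-BASE)@U).round(4),'was',(([.5647,-.024,.0914]-BASE)@U).round(4),'green',g)
cv2.imwrite('pics/s3.png',cv2.resize(im[140:270,200:350],None,fx=4,fy=4))
```

```text
t 8.95 p [ 0.5661 -0.0204  0.1585] yaw -163.37 F [ 0.    0.05 -0.88] w 0.0001 units [-0.6    2.008  1.839]
yellow [269.86904762 216.05952381] [ 0.6167 -0.0068  0.0914] along 0.0275 was -0.0272 green [270.20454545 199.31818182]
```

View pics/s3.png

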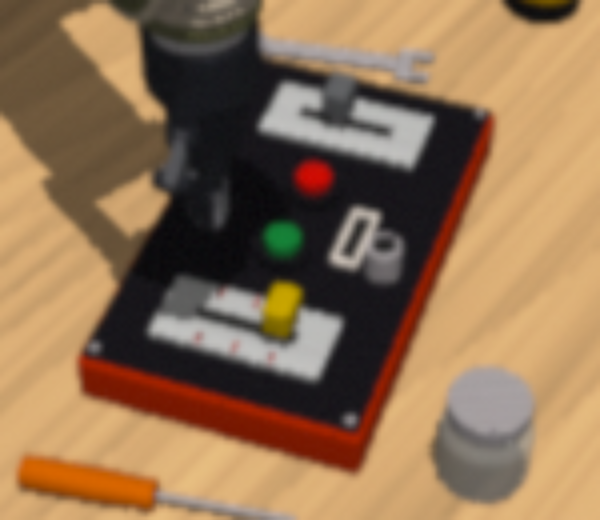

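The yellow grip now rests at the last marks after 55 mm of travel, and it is free of the fingers. Next, to above the green button.

Call:
{"fn": "drive_tool", "kwargs": {
  "offset": [
    [-0.2,0.5,0],
    [-0.2,0.5,0],
    [-0.2,0.5,0],
    [0,0.5,0],
    [0,0,0.4],
    [0,0,0.5],
    [0,0,0.5],
    [0,0,0.4],
    [0,0,0],
    [0,0,0]
  ],
  "turn": [
    [0,0,0],
    [0,0,0],
    [0,0,0],
    [0,0,0],
    [0,0,0],
    [0,0,0],
    [0,0,0],
    [0,0,0],
    [0,0,0],
    [0,0,0]
  ],
  "hand": [0,0,0,0,0,0,0,0,0,0]
}}

```text
time_s: 10.25
position: [0.5667, 0.0632, 0.0879]
tool_rot: [[-0.958, -0.286, 0.001], [-0.286, 0.958, -0.0], [-0.001, -0.0, -1.0]]
ft_force: [1.2, 0.1, 0.3]
grip_width: 0.0
gripper_force: 0.0
```

```bash
python3 -c "
from h import *
t=START.copy();t[2]=.064;go(t)"
```

```text
t 10.25 p [0.5667 0.0632 0.0879] yaw -163.37 F [1.23 0.12 0.28] w 0.0 units [0.016 0.013 0.596]
```

Call:
{"fn": "drive_tool", "kwargs": {
  "offset": [
    [0,0,0.2],
    [0,0,0.15],
    [0,0,0.1],
    [0,0,0.05],
    [0,0,0.05],
    [0,0,0.05],
    [0,0,0],
    [0,0,0],
    [0,0,0],
    [0,0,0]
  ],
  "turn": [
    [0,0,0],
    [0,0,0],
    [0,0,0],
    [0,0,0],
    [0,0,0],
    [0,0,0],
    [0,0,0],
    [0,0,0],
    [0,0,0],
    [0,0,0]
  ],
  "hand": [0,0,0,0,0,0,0,0,0,0]
}}

```text
time_s: 11.5
position: [0.5667, 0.0631, 0.0657]
tool_rot: [[-0.958, -0.286, 0.002], [-0.286, 0.958, -0.0], [-0.002, -0.001, -1.0]]
ft_force: [-8.9, -0.1, 23.4]
grip_width: 0.0002
gripper_force: 11.7
```

With 23 N on the tool at z = 0.0657 (bottom expected at 0.066), the button is fully down. I raise off it.

Call:
{"fn": "drive_tool", "kwargs": {
  "offset": [
    [0,0,-0.2],
    [0,0,-0.3],
    [0,0,-0.5],
    [0,0,-0.7],
    [0,0,-0.7],
    [0,0,-0.7],
    [0,0,-0.5],
    [0,0,0],
    [0,0,0],
    [0,0,0]
  ],
  "turn": [
    [0,0,0],
    [0,0,0],
    [0,0,0],
    [0,0,0],
    [0,0,0],
    [0,0,0],
    [0,0,0],
    [0,0,0],
    [0,0,0],
    [0,0,0]
  ],
  "hand": [0,0,0,0,0,0,0,0,0,0]
}}

```text
time_s: 12.75
position: [0.5663, 0.0631, 0.2063]
tool_rot: [[-0.958, -0.286, -0.002], [-0.286, 0.958, 0.0], [0.002, 0.001, -1.0]]
ft_force: [-0.1, 0.1, -0.7]
grip_width: 0.0
gripper_force: 0.0
```

Run:
```python
from h import *
go(START)
im=get_image('scene');a=cv2.imread('pics/scene0.png')
for n,lo,hi,b in [('yellow',(20,120,120),(32,255,255),(235,190,285,230)),('green',(45,120,40),(85,255,255),(255,185,285,212)),('red',(0,180,100),(6,255,255),(270,177,287,192))]:
    print(n,*[blob(i,lo,hi,b)[0].round(1) for i in (a,im)])
cv2.imwrite('pics/s4.png',cv2.resize(im[130:270,190:360],None,fx=4,fy=4))
```

```text
t 12.75 p [0.5663 0.0631 0.2063] yaw -163.37 F [-0.12  0.12 -0.68] w 0.0 units [-0.     0.009  3.357]
yellow [251.6 210.5] [269.9 215.9]
green [270.2 199.3] [270.2 199.3]
red [278.  183.6] [278.6 184.1]
```

View pics/s4.png

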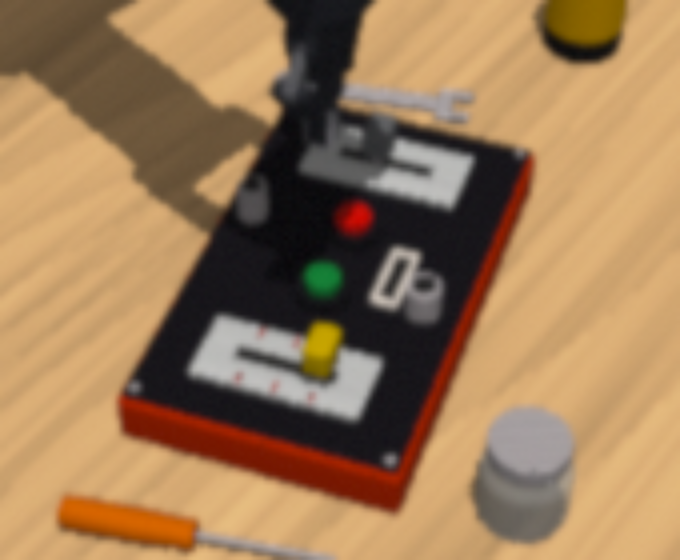

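The choke stays at full (grip at crop (322,350)) and the green button is back up. The sockets and the throttle lever look undisturbed, and the arm is clear. Handing in.

```bash
python3 -c "
from rig import env
print(env.close_job())"
```

```text
the job is handed in; nothing more can be done
None
```

I pushed the choke lever to full choke, where it stayed, then pressed the green start button fully down and let it come back up; the throttle, stop button and loose items looked undisturbed, and I handed the job in (it returned no verdict).

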